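Close the hasp of a parts case and press its locking cap home

TASK

Lock the blue parts case for dispatch: first swing the steel hasp right over onto the lid, so that the stud stands through its eye. Then take the round black snap cap from the bench, press it straight down onto the stud until it clicks fully home against the hasp, and keep pressing. Finish while still holding the cap pressed firmly down, without letting go, and leave the other things on the bench where they are.

Things in the scene. Friction and masses are not known exactly. Their poses are not given: they have to be found in the camera images.
- stud (a point): Steel stud upright on the case's lid: point on its axis, level with the top face of the closed hasp, 94.5 mm above the bench. z up; +y from the hinge towards the case's middle. Stud 18 mm in diameter, ending 17 mm above this point, the last 5 mm tapering to 10 mm across. Four sprung balls bulge 3.5 mm out of its sides, 8.6 mm above this point, at 45 degrees to x and y.
- hinge (a point): Middle of the hasp's hinge pin, on the case's edge, 56 mm from the stud's axis in -y and 92.5 mm above the bench. Axes as those of the stud: the pin runs along x.
- hasp_end (a point): Middle of the outer (when closed: upper) face of the hasp's solid end, 101 mm from the hinge. Hasp: flat steel strap 50 mm wide, 4 mm thick, 116 mm long from the hinge; square 30 mm eye centred 56 mm from the hinge, solid from 71 mm on. y points along the strap away from the hinge, z out of the outer face (up when closed).
- hasp (a joint): Hinge of the hasp, rad: 0 = closed, level over the lid with the stud through the eye; 1.57 = upright; more = leaning outwards from the case; at most 2.2. Slightly stiff (0.06 N m, about 0.6 N at the end): it stays where it is left, so push it all the way down.
- cap_mid (a point): Centre of the round black plastic snap cap, 23 mm above its underside; z up. It stands upright on the bench, 46 mm high: a round skirt 40 mm in diameter and 22 mm high, on top a round grip 26 mm in diameter and 24 mm high; 40 to 70 g. Home on the stud, this centre is 23 mm above the stud's point.
- cap_foot (a point): Centre of the cap's underside; z up. The skirt is open below: bore 27 mm wide, 19 mm deep, inner lip 21 mm wide and 3 mm high at the mouth. The lip meets the balls with the underside about 13 mm above the closed hasp, needs roughly 8 to 14 N to pass them, then the force drops; it is home with the underside on the hasp.
- case: The blue parts case with its lid shut, fixed to the bench: 212 x 312 mm (312 along its y), lid top 88.5 mm above the bench. Origin under its centre, on the bench; axes as the stud's; the stud stands at y = -105 mm.
- cap: The snap cap; origin at the centre of its underside, z up.
- spacer: Bystander: black tube, 44 mm in diameter, bore 24 mm, 26 mm high, upright; origin under its centre.
- plug: Bystander: black square plug, foot 44 x 44 x 14 mm with a square grip 24 x 24 x 20 mm on top; origin under its centre.
- driver: Bystander: screwdriver lying on the bench, about 190 mm long, far side of the bench; origin under its middle.
Not all that is in view belongs to the job. Leave any pink look-alike of the cap alone.

How it is judged:
On the way, in this order (a step that is already met when the one before it is completed fails the run):
1. the hasp lies closed over the stud, with the cap not yet on (value of joint hasp below 0.08 rad and distance between cap_foot and stud above 0.03 m), for 0.2 s.
2. the cap has clicked over the balls and is home on the hasp (value of joint hasp below 0.08 rad and z of cap_foot in the frame of stud below 0.003 m and horizontal distance between cap_foot and stud below 0.004 m and angle between cap's own z axis and vertical below 0.15 rad), for 0.1 s.
At the end, for the whole second after the job is handed in: The hasp is closed (within 0.08 rad), the cap is upright (within 0.15 rad), centred on the stud within 4 mm and home on the hasp within 3 mm, at rest, and the gripper is still on it, pressing it onto the hasp with more than 6 N through the last second (all of step 2 and z of cap_foot in the frame of stud above -0.004 m and contact force between cap and hasp above 6 N and contact force between the fingers and cap above 3 N and linear speed of cap below 0.02 m/s); the arm keeps its last pose, push and grip.
It fails at once if a bystander (spacer, plug or screwdriver) is moved by more than 30 mm (distance of any of spacer, plug, driver from where it was at the start of the episode above 0.03 m).
It also fails if it takes over 51 s, if anything falls off the work surface, if the arm or the gripper's body presses on something with over 40 N, if the wrist force passes 120 N, or if a joint passes its speed limit or range.

ROBOT

A 7-joint arm with a two-finger parallel gripper is mounted at the origin on the work surface. World frame = base frame: x ahead of the robot, y to its left, z up, the work surface at z = 0. Lengths are in m, angles in rad, forces in N, time in s.
With the tool pointing down it reaches from about 0.35 to 0.9 m from the base axis. Payload 8.1 kg.
Tool frame: the origin (TCP) lies at the very end of the fingers, on their centre line; the grasp point (between the pads) lies 19 mm behind it (grasp_offset is the distance from the TCP to the grasp point, in m); z points along the fingers, y is the line along which they close (so a half turn about z gives the same grasp; the last joint's range is limited). The gripper opens to 92 mm and grips with 3 to 60 N. Pads are 19 mm wide; open, the fingers measure 130 mm over their backs; the gripper's body (75 mm by 190 mm) begins 47 mm behind the grasp point.
Start: joints at [-1.407, 0.434, 0.025, 1.573, -0.012, 1.134, -0.075], TCP at [0.165, 0.603, 0.199] pointing down, gripper open.
Joint ranges: [-2.62, 2.62], [-0.44, 2.09], [-1.27, 1.32], [0.08, 2.57], [-1.32, 4.46], [0.12, 2], [-2.74, 2.74]. Speed limits (rad/s): [2.22, 2.22, 3.01, 3.01, 3.14, 3.14, 3.14].

INTERFACE

Orientations are given as a rotation vector (axis times angle).
In Python, from cell import observe, get_image, camera_params, sign_off, silhouettes, grasp_offset gives the robot as it stands. The module is installed in compiled form; this text tells all that it offers.
- The arm moves only by the tool jog_arm, never from a script. Its argument "motion" is a list that holds one entry, the list of rows, each a list of 7 numbers: the shift along the tool's x, y, z in m, then the turn, a rotation vector about the tool's x, y, z in rad, then the closure, from -1 (fully open) to 1 (shut), so that 0 is half open. In form: [[[dx, dy, dz, wx, wy, wz, hand], ...]]. A call has 1 to 10 rows; each row is the pose to reach, as a shift and turn from the pose commanded when the call began, along the tool's axes at that moment; what a row does not reach only later rows make up. A row lasts 1/12 s, in which the tool goes at most 41.7 mm and 7.16 degrees, less where a joint would pass 70% of its speed; a pose out of reach is approached as far as the arm can. A call with a gripper value outside its range is refused whole. The fingers move at their own pace and stop on an object; "force" is the grip in N (left out, the last holds). Time passes only in rows, so rows that repeat a pose let the fingers close. It gives the time, the measured TCP pose, the force, the opening and the grip force at its end, in the units of the state.
- observe(): the state, without advancing time (a new reading comes with each control period).
- get_image(name): name is "scene" or "top" or "wrist"; returns the picture (384x512x3 uint8, red, green, blue); there is no depth.
- camera_params(name): a dict with "vertical_fov" (degrees; the focal length in pixels is half the picture's height over the tangent of half this angle, whatever the lens; pixels are square), "cx", "cy" (the principal point, pixels), "T" (4x4, takes a point from camera to world coordinates). Camera axes: x right, y down, z forward; pixel columns grow to the right and rows downward; lengths in m; the calibration is good to about 2 mm. The wrist camera is an equidistant fisheye: a pixel r from the principal point sees the ray r / f radians off the axis. A picture is of the moment at which its call begins: read the wrist's pose just before it. camera_params takes no time and is no camera call; for the wrist camera it gives the pose at the moment of the call.
- sign_off(): hands the job in; it is judged then, once.
Trained networks look in the newest picture that a camera, given by its name, has taken for a name from the list of things; names that differ only in an ending like _2 or _b are one class to them, and where a whole thing is asked for, a point or a joint stands for the part that bears it (a point fixed in the world has none). Each returns a list of dicts, best first, with "p" (0 to 1); they miss things now and then, are a little off and sometimes report something else, mostly with a low value. They report only what shows in the picture. A call takes as long as a camera call. They do not tell look-alikes from the thing itself.
- silhouettes(query, camera): "mask" (384x512 bool, what is visible of it) and "pixel" ([column, row] in pixels, amid what is visible of it).
The state is a dict: "clock": time; "joints": joint angles; "dq": joint speeds; "joint_efforts": joint torques, N m; "position": TCP position; "ee_rot": TCP orientation; "force": force on the tool from outside, world axes, zero at the start; "ft_torque": the same for the moment, N m; "width": opening from 0.0 (shut) to 1.0 (fully open); "gripper_force": force on a finger pad.
Only numpy, scipy, OpenCV 4.12 (cv2) and the standard library are available. Lean on these libraries where they do the work, as an engineer would, in place of code of your own. Each camera call takes 0.05 s, during which the arm holds its last target. There are 200 camera calls.

## Working session

There is one attempt and no reset: what is moved stays moved. The work goes in short steps, Python scripts to look and compute and a tool call to move; the robot and the scene stay as the last step left them, time stands still between calls to the robot, and variables do not carry over. Pictures are saved under pics/ and viewed, at most 10 in all, crops included, and the job is handed in when it is done.

Besides the shell and the picture viewer there is one more tool, called after "Emit:" in YAML: its name, and indented under it one key for each argument. jog_arm: Moves the arm, as the interface text tells. Its arguments: {"type":"object","properties":{"motion":{"type":"array"},"force":{"type":"number"}},"required":["motion"]}

```bash
mkdir -p pics; cat > h.py <<'E'
import numpy as np, cv2
from cell import *
def ray(cam,px,P=None):
    P=P or camera_params(cam); f=192/np.tan(np.radians(P["vertical_fov"])/2)
    T=np.array(P["T"]); u=(np.array(px,float)-[P["cx"],P["cy"]])/f
    if cam=="wrist":
        r=np.hypot(*u); s=np.sin(r)/max(r,1e-9); d=np.array([u[0]*s,u[1]*s,np.cos(r)])
    else: d=np.array([u[0],u[1],1.])
    return T[:3,3],T[:3,:3]@d
def at(cam,px,z,P=None):
    o,d=ray(cam,px,P); return o+d*(z-o[2])/d[2]
def proj(cam,X,P=None):
    P=P or camera_params(cam); f=192/np.tan(np.radians(P["vertical_fov"])/2)
    T=np.array(P["T"]); c=T[:3,:3].T@(np.array(X)-T[:3,3])
    if cam=="wrist":
        rr=np.hypot(c[0],c[1]); t=np.arctan2(rr,c[2]); u=c[:2]/max(rr,1e-9)*t
    else: u=c[:2]/c[2]
    return u*f+[P["cx"],P["cy"]]
E
python3 - <<'E'
from h import *
ims=[get_image(c) for c in("scene","top")]
for c,i in zip(("scene","top"),ims): cv2.imwrite(f"pics/{c}0.png",cv2.resize(i[:,:,::-1],(800,600),interpolation=cv2.INTER_CUBIC))
for c in("scene","top"):
  for q in("cap","hasp","case","stud","hasp_end","spacer","plug","driver"):
    for r in silhouettes(q,c)[:3]: print(c,q,round(r["p"],2),np.round(r["pixel"]),r["mask"].sum(),np.round(at(c,r["pixel"],.02),3))
s=observe();print(s)
print(grasp_offset if not callable(grasp_offset) else grasp_offset())
for c in("scene","top","wrist"): P=camera_params(c);print(c,P["vertical_fov"],P["cx"],P["cy"],np.round(P["T"],3).tolist())
E
```

```text
scene cap 0.63 [142. 230.] 257 [ 0.526 -0.343  0.02 ]
scene cap 0.61 [140. 262.] 300 [ 0.617 -0.368  0.02 ]
scene hasp 0.9 [286. 158.] 372 [0.445 0.101 0.02 ]
scene case 0.87 [331. 156.] 8320 [0.49  0.223 0.02 ]
scene stud 0.57 [330. 156.] 8351 [0.487 0.222 0.02 ]
scene hasp_end 0.8 [289. 160.] 318 [0.458 0.104 0.02 ]
scene spacer 0.66 [205. 235.] 270 [ 0.603 -0.196  0.02 ]
scene plug 0.69 [334. 157.] 8423 [0.495 0.231 0.02 ]
scene plug 0.66 [185. 193.] 269 [ 0.456 -0.208  0.02 ]
scene driver 0.57 [192. 316.] 404 [ 0.796 -0.289  0.02 ]
top cap 0.64 [379. 187.] 259 [ 0.613 -0.364  0.02 ]
top cap 0.51 [369. 216.] 225 [ 0.539 -0.337  0.02 ]
top cap 0.48 [364. 253.] 224 [ 0.447 -0.318  0.02 ]
top hasp 0.56 [210. 216.] 99 [0.545 0.068 0.02 ]
top case 0.62 [148. 231.] 11872 [0.512 0.226 0.02 ]
top stud 0.62 [142. 229.] 12002 [0.517 0.239 0.02 ]
top hasp_end 0.47 [209. 214.] 116 [0.552 0.07  0.02 ]
top spacer 0.48 [304. 192.] 213 [ 0.604 -0.174  0.02 ]
top plug 0.54 [320. 252.] 293 [ 0.451 -0.209  0.02 ]
top driver 0.69 [341. 121.] 398 [ 0.787 -0.275  0.02 ]
top driver 0.57 [367. 217.] 216 
[... 570 characters left out ...]
, 'force': array([ 0.3890912 , -0.60305685,  0.49865377]), 'ft_torque': array([0.00036838, 0.01762511, 0.01202755]), 'gripper_force': 0.0, 'width': 1.001222087444579}
0.0188
scene 46.50760375993532 257.7684061631324 191.47186892706566 [[0.364, 0.763, -0.535, 1.184], [0.931, -0.307, 0.196, -0.26], [-0.015, -0.569, -0.822, 1.032], [0.0, 0.0, 0.0, 1.0]]
top 50.83970265391346 257.65235825477714 192.79855472507413 [[-0.018, -0.995, 0.1, 0.501], [-1.0, 0.018, 0.001, -0.056], [-0.003, -0.1, -0.995, 1.048], [0.0, 0.0, 0.0, 1.0]]
wrist 65.70646984690485 257.047722368594 189.4847472202604 [[0.264, 0.92, 0.291, 0.086], [0.965, -0.252, -0.078, 0.624], [0.001, 0.301, -0.954, 0.385], [0.0, 0.0, 0.0, 1.0]]
```

View pics/scene0.png

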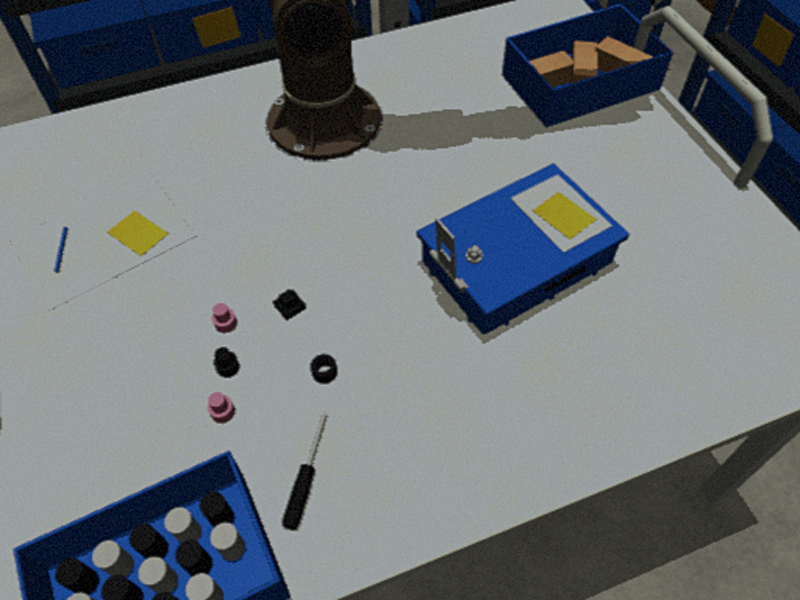

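View pics/top0.png

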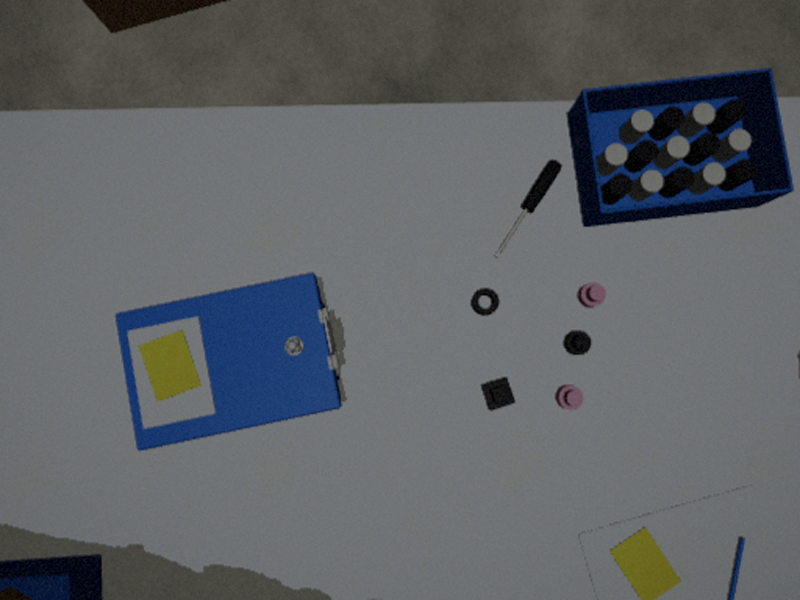

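The scene picture shows the hasp upright at (445,250), the stud at (474,254), the black cap at (226,362) between two pink look-alikes, the plug at (290,304), the spacer at (323,368) and the driver at (310,470). In the top picture the stud is at (293,345), the cap at (577,343) and the hasp at (330,340).

```bash
cat >> h.py <<'E'
def tri(a,b):
    (o1,d1),(o2,d2)=a,b; A=np.c_[d1,-d2]; t=np.linalg.lstsq(A,o2-o1,rcond=None)[0]
    p,q=o1+t[0]*d1,o2+t[1]*d2; return (p+q)/2,np.linalg.norm(p-q)
def toolrot():
    from scipy.spatial.transform import Rotation as R
    return R.from_rotvec(observe()["ee_rot"])
E
python3 - <<'E'
from h import *
k=.64
s=np.array([474,254])*k; t=np.array([293,345])*k
print("stud",at("scene",s,.1115),at("top",t,.1115),tri(ray("scene",s),ray("top",t)))
s=np.array([226,353])*k; t=np.array([577,342])*k
print("cap",at("scene",s,.046),at("top",t,.046),tri(ray("scene",s),ray("top",t)))
for p in [(117,313),(316,273),(340,407),(138,449)]: print("corner",at("top",np.array(p)*k,.0885).round(3))
for p in [(437,220),(453,233)]: print("hasp top sc",at("scene",np.array(p)*k,.2).round(3))
for p in [(325,310),(337,365)]: print("hinge top",at("top",np.array(p)*k,.0925).round(3))
E
```

```text
stud [0.54414314 0.10379523 0.1115    ] [0.53221562 0.10876694 0.1115    ] (array([0.53259256, 0.11107832, 0.09473914]), np.float64(0.001312937418979722))
cap [ 0.53444935 -0.33272895  0.046     ] [ 0.53113903 -0.32949471  0.046     ] (array([ 0.5310408 , -0.3321553 ,  0.04013458]), np.float64(0.0021220604689409124))
corner [0.587 0.382 0.089]
corner [0.643 0.077 0.089]
corner [0.439 0.042 0.089]
corner [0.382 0.345 0.089]
hasp top sc [0.522 0.043 0.2  ]
hasp top sc [0.556 0.056 0.2  ]
hinge top [0.585 0.063 0.093]
hinge top [0.502 0.046 0.093]
```

Emit:
jog_arm:
  motion:
    - [[-0.03, -0.025, -0.05, 0, 0, 0.12, 1], [-0.06, -0.054, -0.05, 0, 0, 0.24, 1], [-0.09, -0.081, -0.05, 0, 0, 0.36, 1], [-0.12, -0.108, -0.05, 0, 0, 0.48, 1], [-0.15, -0.135, -0.05, 0, 0, 0.6, 1], [-0.18, -0.162, -0.05, 0, 0, 0.72, 1], [-0.21, -0.19, -0.05, 0, 0, 0.84, 1], [-0.24, -0.217, -0.05, 0, 0, 0.96, 1], [-0.27, -0.244, -0.05, 0, 0, 1.08, 1], [-0.3, -0.27, -0.05, 0, 0, 1.122, 1]]

```text
clock: 1.73
position: [0.3808, 0.2657, 0.2494]
ee_rot: [-2.019, -2.407, -0.002]
force: [1.2, 1.2, 0.3]
width: 0.321
gripper_force: 0.0
```

Emit:
jog_arm:
  motion:
    - [[-0.037, 0.015, 0, 0, 0, 0, 1], [-0.074, 0.03, 0, 0, 0, 0, 1], [-0.111, 0.045, 0, 0, 0, 0, 1], [-0.148, 0.06, 0, 0, 0, 0, 1], [-0.185, 0.075, 0, 0, 0, 0, 1], [-0.222, 0.09, 0, 0, 0, 0, 1], [-0.259, 0.105, 0, 0, 0, 0, 1], [-0.296, 0.12, 0, 0, 0, 0, 1], [-0.296, 0.12, 0, 0, 0, 0, 1], [-0.296, 0.12, 0, 0, 0, 0, 1]]

```text
clock: 2.57
position: [0.5524, -0.0049, 0.249]
ee_rot: [2.016, 2.408, -0.001]
force: [-0.2, 1.4, -1.5]
width: 0.004
gripper_force: 0.0
```

```bash
python3 - <<'E'
from h import *
P=camera_params("wrist");i=get_image("wrist");cv2.imwrite("pics/w1.png",cv2.resize(i[:,:,::-1],(800,600),interpolation=cv2.INTER_CUBIC))
o=observe();print(o["position"],o["ee_rot"],o["width"],toolrot().as_matrix().round(3).tolist(),o["joints"])
for n,X in dict(stud=(.534,.108,.1115),hinge=(.543,.053,.0925),tcp=o["position"]).items(): print(n,proj("wrist",X)/.64)
np.save("P1.npy",P,allow_pickle=True)
E
```

```text
[ 0.55179463 -0.00258393  0.24883036] [-2.01275850e+00 -2.41178424e+00  4.91700756e-04] 0.0018862870748122265 [[-0.179, 0.984, -0.0], [0.984, 0.179, -0.0], [0.0, -0.0, -1.0]] [-0.55672504  0.29862743  0.61330808  1.71582981 -0.18368027  1.18551319
  0.28510189]
stud [405.35144869 110.74399567]
hinge [403.75228865 188.69002087]
tcp [402.40653278 346.49161197]
```

View pics/w1.png

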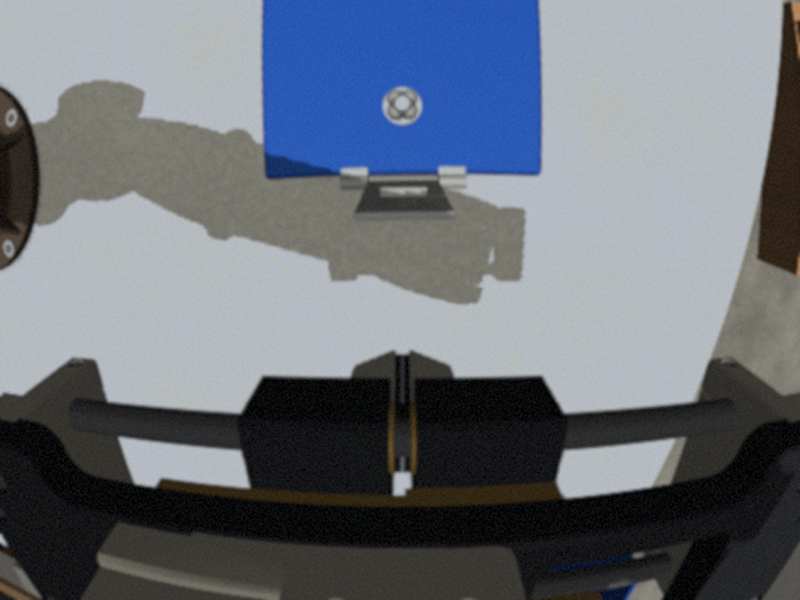

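The wrist picture shows the stud at (402,105), the hinge line at row 177 and the hasp's top edge at row 213 (columns 356–453), well aligned with the tool.

```bash
python3 - <<'E'
from h import *
P=np.load("P1.npy",allow_pickle=True).item()
k=.64
print("stud",at("wrist",np.array([402.5,105.5])*k,.1115,P))
print("hinge",at("wrist",np.array([403.5,177])*k,.0925,P))
for z in(.2,.205,.208):print("htop",at("wrist",np.array([404.5,214])*k,z,P))
print("yaw",[at("wrist",np.array(p)*k,.0885,P)[:2] for p in((267,178),(540,174))])
E
```

```text
stud [0.53251378 0.10892591 0.1115    ]
hinge [0.54220775 0.05906024 0.0925    ]
htop [0.54458392 0.04572828 0.2       ]
htop [0.54443545 0.04636004 0.205     ]
htop [0.54434637 0.0467391  0.208     ]
yaw [array([0.44012383, 0.04245719]), array([0.64338039, 0.08196882])]
```

Emit:
jog_arm:
  motion:
    - [[0, 0, 0.04, 0, 0, 0, 1], [0, 0, 0.079, 0, 0, 0, 1], [0.03, 0, 0.079, 0, 0, 0, 1], [0.06, 0, 0.079, 0, 0, 0, 1], [0.09, 0, 0.079, 0, 0, 0, 1], [0.111, 0, 0.079, 0, 0, 0, 1], [0.126, 0, 0.093, 0, 0, 0, 1], [0.138, 0, 0.107, 0, 0, 0, 1], [0.144, 0, 0.123, 0, 0, 0, 1], [0.148, 0, 0.138, 0, 0, 0, 1]]

```text
clock: 3.45
position: [0.5237, 0.1508, 0.1115]
ee_rot: [-1.998, -2.421, -0.007]
force: [-0.2, 0.1, 0.3]
width: 0.006
gripper_force: 0.4
```

Emit:
jog_arm:
  motion:
    - [[0.002, 0, 0.008, 0, 0, 0, 1], [0.002, 0, 0.014, 0, 0, 0, 1], [0.002, 0, 0.018, 0, 0, 0, 1], [0.002, 0, 0.019, 0, 0, 0, 1], [0.002, 0, 0.019, 0, 0, 0, 1], [0.002, 0, 0.019, 0, 0, 0, 1]]

```text
clock: 3.95
position: [0.525, 0.1451, 0.0925]
ee_rot: [2.011, 2.413, 0.001]
force: [-0.5, 1.4, 0.5]
width: 0.007
gripper_force: 0.0
```

```bash
python3 - <<'E'
from h import *
i=get_image("wrist")[0:260,130:390];j=get_image("scene")[100:230,250:410]
a=cv2.resize(i[:,:,::-1],(400,400),interpolation=cv2.INTER_CUBIC);b=cv2.resize(j[:,:,::-1],(400,325),interpolation=cv2.INTER_CUBIC)
c=np.zeros((400,800,3),np.uint8);c[:,:400]=a;c[:325,400:]=b
cv2.imwrite("pics/m2.png",c)
E
```

```text
(no output)
```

View pics/m2.png

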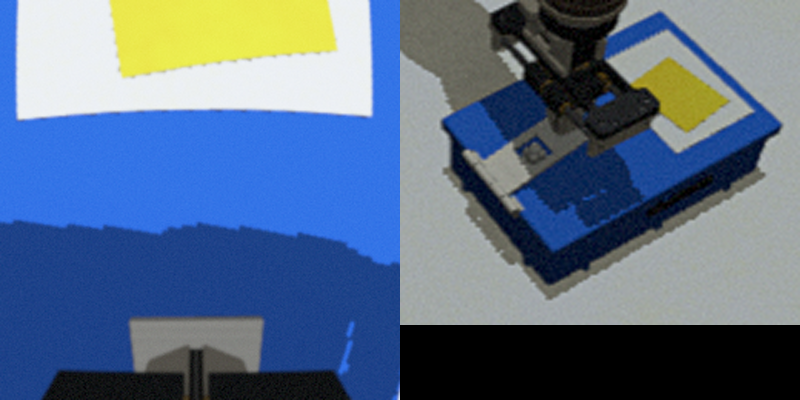

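The hasp lies over the lid with the stud through the eye. I'll press a little more to confirm contact.

Emit:
jog_arm:
  motion:
    - [[0, 0, 0.002, 0, 0, 0, 1], [0, 0, 0.003, 0, 0, 0, 1], [0, 0, 0.003, 0, 0, 0, 1], [0, 0, 0.003, 0, 0, 0, 1]]

```text
clock: 4.38
position: [0.5246, 0.1456, 0.089]
ee_rot: [2.011, 2.414, -0.0]
force: [-0.7, 0.0, -0.7]
width: 0.006
gripper_force: 0.0
```

Emit:
jog_arm:
  motion:
    - [[0, 0, 0.002, 0, 0, 0, 1], [0, 0, 0.003, 0, 0, 0, 1], [0, 0, 0.003, 0, 0, 0, 1]]

```text
clock: 4.63
position: [0.5245, 0.1457, 0.0858]
ee_rot: [-2.01, -2.414, 0.0]
force: [0.1, 0.0, 0.3]
width: 0.006
gripper_force: 0.1
```

```bash
python3 - <<'E'
from h import *
print(observe())
E
```

```text
{'clock': 4.6333, 'joints': array([-0.73744943,  0.46035784,  0.50571787,  1.93349654, -0.29831647,
        0.82161899,  0.11150346]), 'dq': array([ 0.00040259, -0.00275803,  0.00075024, -0.00330537,  0.0013661 ,
        0.00406368, -0.00238954]), 'joint_efforts': array([ 5.26586047e-02, -5.65320325e+01,  7.55818427e+00, -2.41946107e+01,
       -6.21954608e-02,  2.79103615e-02,  2.57864885e-02]), 'position': array([0.5244901 , 0.14565732, 0.08576114]), 'ee_rot': array([-2.01035452e+00, -2.41393997e+00,  3.64706175e-04]), 'force': array([0.12129838, 0.01304402, 0.31818969]), 'ft_torque': array([-0.11988504, -0.01837227,  0.01182605]), 'gripper_force': 0.059640388426487334, 'width': 0.006275429038085142}
```

```bash
python3 - <<'E'
from h import *
i=get_image("wrist")[150:340,130:390];j=get_image("scene")[120:190,265:355]
a=cv2.resize(i[:,:,::-1],(400,292),interpolation=cv2.INTER_CUBIC);b=cv2.resize(j[:,:,::-1],(400,311),interpolation=cv2.INTER_CUBIC)
c=np.zeros((600,400,3),np.uint8);c[:292]=a;c[289:600]=b
cv2.imwrite("pics/m3.png",c)
o=observe()["position"]; print(o,proj("scene",o),proj("wrist",o))
S=np.array([.5325,.109,0]);ey=np.array([-.184,.983,0]);ex=np.array([.983,.184,0])
for n,X in dict(studtop=S+[0,0,.1115],endmid=S+.06*ey+[0,0,.0945],endL=S+.06*ey-.025*ex+[0,0,.0945],endR=S+.06*ey+.025*ex+[0,0,.0945]).items():
  print(n,proj("scene",X),((proj("scene",X)-[265,120])*4.44+[0,289]).round(),((proj("wrist",X)-[130,150])*1.538).round())
E
```

```text
[0.52455247 0.14562986 0.08594552] [313.76052656 158.62053344] [257.58340472 221.77733327]
studtop [303.3113631  158.76297147] [170. 461.] [199. 213.]
endmid [321.0357483 153.3860136] [249. 437.] [199.  68.]
endL [315.56336384 147.42873028] [225. 411.] [138.  68.]
endR [326.62009045 159.46517501] [274. 464.] [260.  68.]
```

View pics/m3.png

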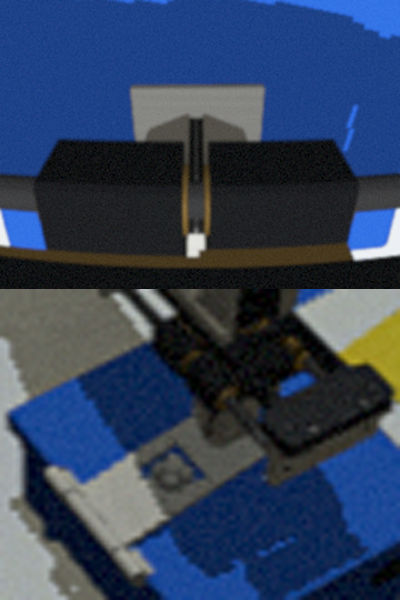

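The hasp still looks slightly raised (its end edge at crop row 85 against 68 expected), while the fingers rest on it. I'll continue down in small steps and watch the force.

Emit:
jog_arm:
  motion:
    - [[0, 0, 0.002, 0, 0, 0, 1], [0, 0, 0.004, 0, 0, 0, 1], [0, 0, 0.004, 0, 0, 0, 1]]

```text
clock: 4.98
position: [0.5244, 0.1456, 0.0816]
ee_rot: [-2.01, -2.414, 0.001]
force: [-0.1, -0.3, -0.2]
width: 0.002
gripper_force: 0.0
```

Emit:
jog_arm:
  motion:
    - [[0, 0, 0.002, 0, 0, 0, 1], [0, 0, 0.004, 0, 0, 0, 1], [0, 0, 0.004, 0, 0, 0, 1]]

```text
clock: 5.23
position: [0.5244, 0.1456, 0.0776]
ee_rot: [-2.01, -2.414, 0.001]
force: [-0.4, 0.2, 0.5]
width: 0.006
gripper_force: 0.0
```

Emit:
jog_arm:
  motion:
    - [[0, 0, -0.04, 0, 0, 0, 1], [0, 0, -0.08, 0, 0, 0, 1], [-0.03, 0, -0.12, 0, 0, 0, 1], [-0.07, 0, -0.12, 0, 0, 0, 1], [-0.11, 0, -0.12, 0, 0, 0, 1], [-0.14, 0, -0.12, 0, 0, 0, 1], [-0.14, 0, -0.12, 0, 0, 0, 1], [-0.14, 0, -0.12, 0, 0, 0, 1]]

```text
clock: 5.9
position: [0.55, 0.0054, 0.1982]
ee_rot: [2.016, 2.409, -0.0]
force: [-0.6, 1.6, 0.3]
width: 0.005
gripper_force: 0.0
```

```bash
python3 - <<'E'
from h import *
P=camera_params("wrist");np.save("P4.npy",P,allow_pickle=True)
i=get_image("wrist")
j=get_image("scene")[120:190,265:355]
a=cv2.resize(i[:,:,::-1],(800,600),interpolation=cv2.INTER_CUBIC);b=cv2.resize(j[:,:,::-1],(300,233),interpolation=cv2.INTER_CUBIC)
a[-233:,:300]=b
cv2.imwrite("pics/w4.png",a)
print(observe()["position"])
S=np.array([.5325,.109,0]);ey=np.array([-.184,.983,0]);ex=np.array([.983,.184,0])
for n,X in dict(studtop=S+[0,0,.1115],endL=S+.06*ey-.025*ex+[0,0,.0945],endR=S+.06*ey+.025*ex+[0,0,.0945],hL=S-.056*ey-.025*ex+[0,0,.0945],hR=S-.056*ey+.025*ex+[0,0,.0945]).items():
  print(n,(proj("wrist",X,P)/.64).round())
E
```

```text
[0.54972291 0.0087761  0.19776259]
studtop [404. 114.]
endL [362.  25.]
endR [444.  24.]
hL [364. 207.]
hR [444. 206.]
```

View pics/w4.png

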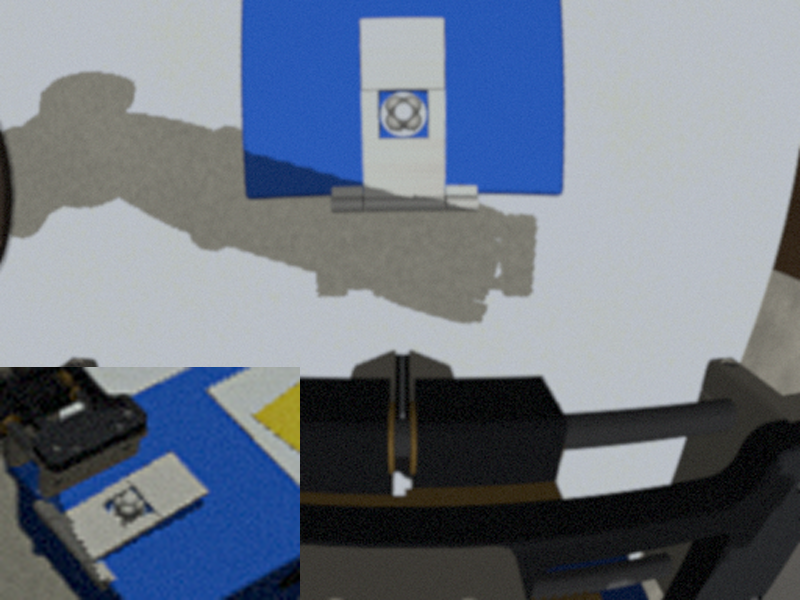

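```bash
python3 - <<'E'
from h import *
P=np.load("P4.npy",allow_pickle=True).item();S=np.array([.5325,.109,0]);ey=np.array([-.184,.983,0]);ex=np.array([.983,.184,0])
H=S-.056*ey+[0,0,.0925]
for th in(0,.05,.1,.15,.2):
  c,s=np.cos(th),np.sin(th); f=lambda r,x:(proj("wrist",H+(r*c-.002*s)*ey+[0,0,r*s+.002*c]+x*ex,P)/.64).round(1)
  print(th,f(.116,-.025),f(.116,.025),"eye",f(.071,-.015),f(.071,.015),f(.041,-.015))
print("lid",(proj("wrist",S-.051*ey+.106*ex+[0,0,.0885],P)/.64),(proj("wrist",S-.051*ey-.106*ex+[0,0,.0885],P)/.64))
print("tip",proj("wrist",observe()["position"])/.64)
E
```

```text
0 [362.1  24.7] [443.6  24.2] eye [378.8  93.2] [428.1  92.9] [379.3 141. ]
0.05 [361.3  22.6] [444.4  22.1] eye [378.5  92.7] [428.4  92.4] [379.2 141.1]
0.1 [360.5  20.8] [445.3  20.3] eye [378.3  92.6] [428.7  92.2] [379.  141.4]
0.15 [359.6  19.5] [446.2  18.9] eye [378.   92.7] [429.1  92.3] [378.9 141.9]
0.2 [358.8  18.5] [447.2  18. ] eye [377.7  93.1] [429.5  92.8] [378.7 142.6]
lid [564.52969192 200.1455496 ] [243.32244168 202.54920518]
tip [402.40452518 346.51800713]
```

Emit:
jog_arm:
  motion:
    - [[0.04, 0, 0, 0, 0, 0, 1], [0.08, 0, 0, 0, 0, 0, 1], [0.12, 0, 0, 0, 0, 0, 1], [0.145, 0, 0.02, 0, 0, 0, 1], [0.145, 0, 0.06, 0, 0, 0, 1], [0.145, 0, 0.095, 0, 0, 0, 1], [0.145, 0, 0.115, 0, 0, 0, 1], [0.145, 0, 0.124, 0, 0, 0, 1], [0.145, 0, 0.126, 0, 0, 0, 1], [0.145, 0, 0.128, 0, 0, 0, 1]]

```text
clock: 6.83
position: [0.524, 0.1514, 0.0704]
ee_rot: [2.009, 2.415, 0.001]
force: [-0.3, -0.5, -0.1]
width: 0.005
gripper_force: 0.0
```

Emit:
jog_arm:
  motion:
    - [[0, 0, 0.001, 0, 0, 0, 1], [0, 0, 0.002, 0, 0, 0, 1], [0, 0, 0.002, 0, 0, 0, 1]]

```text
clock: 7.08
position: [0.5245, 0.1509, 0.069]
ee_rot: [2.01, 2.413, 0.003]
force: [-0.2, -0.0, 0.7]
width: 0.003
gripper_force: 0.1
```

Emit:
jog_arm:
  motion:
    - [[0, 0, 0.001, 0, 0, 0, 1], [0, 0, 0.003, 0, 0, 0, 1], [0, 0, 0.003, 0, 0, 0, 1]]

```text
clock: 7.33
position: [0.5246, 0.1509, 0.0666]
ee_rot: [2.011, 2.414, 0.004]
force: [-4.0, -1.4, 18.3]
width: 0.006
gripper_force: 8.8
```

Emit:
jog_arm:
  motion:
    - [[0, 0, 0.001, 0, 0, 0, 1], [0, 0, 0.003, 0, 0, 0, 1], [0, 0, 0.003, 0, 0, 0, 1]]

```text
clock: 7.58
position: [0.5249, 0.151, 0.0655]
ee_rot: [-2.011, -2.413, -0.006]
force: [-12.3, -2.1, 45.4]
width: 0.001
gripper_force: 22.4
```

Contact is firm (45 N), so the hasp is fully down. The shut fingers seem to end about 27 mm short of the TCP, which I'll keep in mind. Next I lift and go to the cap.

Emit:
jog_arm:
  motion:
    - [[0, 0, -0.02, 0, 0, 0, 1], [0, 0, -0.06, 0, 0, 0, 1], [0, 0, -0.1, 0, 0, 0, 0], [-0.03, -0.005, -0.14, 0, 0, -0.08, -1], [-0.07, -0.011, -0.165, 0, 0, -0.18, -1], [-0.11, -0.018, -0.185, 0, 0, -0.29, -1], [-0.15, -0.025, -0.185, 0, 0, -0.4, -1], [-0.19, -0.032, -0.185, 0, 0, -0.5, -1], [-0.23, -0.039, -0.185, 0, 0, -0.6, -1], [-0.27, -0.045, -0.185, 0, 0, -0.7, -1]]

```text
clock: 8.42
position: [0.5276, -0.1134, 0.2477]
ee_rot: [1.054, 2.958, 0.001]
force: [0.5, -0.0, 0.2]
width: 0.536
gripper_force: 0.0
```

```bash
cat > go.py <<'E'
import sys
from h import *
x,y,z,yaw=map(float,sys.argv[1:5]); o=observe(); R=toolrot().as_matrix()
d=R.T@(np.array([x,y,z])-o["position"]); cur=np.degrees(np.arctan2(R[1,1],R[0,1]))
t=(cur-yaw+180)%360-180
print(o["position"].round(4),"yaw",cur.round(1),"w",round(o["width"],2),"tilt",R[:,2].round(3),"shift",d.round(4),"wz",np.radians(t).round(3),"j",o["joints"].round(2))
E
python3 go.py .532 -.332 .16 60
```

```text
[ 0.5276 -0.1134  0.2477] yaw 50.8 w 0.54 tilt [ 0.001  0.    -1.   ] shift [-0.1415 -0.1667  0.0876] wz -0.161 j [-0.32  0.27  0.56  1.74 -0.15  1.17  1.17]
```

Emit:
jog_arm:
  motion:
    - [[-0.024, -0.028, 0, 0, 0, -0.08, -1], [-0.048, -0.056, 0, 0, 0, -0.16, -1], [-0.072, -0.084, 0.015, 0, 0, -0.16, -1], [-0.096, -0.112, 0.04, 0, 0, -0.16, -1], [-0.12, -0.14, 0.065, 0, 0, -0.16, -1], [-0.14, -0.162, 0.088, 0, 0, -0.16, -1], [-0.14, -0.162, 0.088, 0, 0, -0.16, -1], [-0.14, -0.162, 0.088, 0, 0, -0.16, -1]]

```text
clock: 9.08
position: [0.5308, -0.3277, 0.1571]
ee_rot: [-0.828, -3.027, 0.001]
force: [0.3, 0.4, 0.4]
width: 0.997
gripper_force: 0.0
```

```bash
python3 - <<'E'
from h import *
P=camera_params("wrist");np.save("P5.npy",P,allow_pickle=True)
i=get_image("wrist")
cv2.imwrite("pics/w5.png",cv2.resize(i[:,:,::-1],(800,600),interpolation=cv2.INTER_CUBIC))
for r in silhouettes("cap","wrist")[:3]: print(round(r["p"],2),np.array(r["pixel"])/.64,at("wrist",r["pixel"],.03,P).round(4))
o=observe()["position"];R=toolrot().as_matrix()
for n,v in dict(tcp=(0,0,0),openL=(0,-.046,0),openR=(0,.046,0),oRfront=(.0095,.046,0),oR27=(.0095,.046,-.027)).items(): print(n,proj("wrist",o+R@np.array(v),P)/.64)
E
python3 go.py .532 -.332 .16 60
```

```text
0.97 [346.40625 160.78125] [ 0.4446 -0.3199  0.03  ]
0.75 [412.1875 379.0625] [ 0.6054 -0.363   0.03  ]
0.61 [388.4375 275.    ] [ 0.5268 -0.3365  0.03  ]
tcp [410.70293796 350.30171792]
openL [305.73843316 349.96922853]
openR [514.8862486  348.80352789]
oRfront [516.64542151 328.75844725]
oR27 [532.57893294 354.41499466]
[ 0.5332 -0.325   0.1592] yaw 59.7 w 1.0 tilt [ 0.     0.001 -1.   ] shift [-0.0025 -0.0067 -0.0008] wz -0.006 j [ 0.1   0.5   0.54  1.66 -0.29  1.06  1.77]
```

View pics/w5.png

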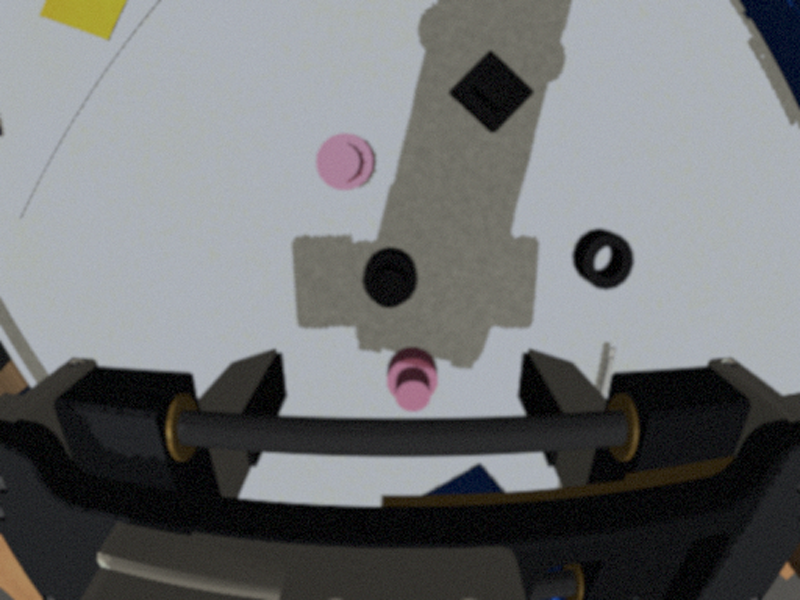

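The wrist picture shows the black cap at (390,277), pinks at (346,161) and (412,379), the spacer at (603,258), the plug at (491,91), and fingertips at (282,350) and (522,350). That confirms the fingers end about 26 mm short of the reported TCP.

```bash
cat > fitcap.py <<'E'
from h import *
from scipy.optimize import least_squares
P=camera_params("wrist"); get_image("wrist"); R=silhouettes("cap","wrist")
a=np.linspace(0,2*np.pi,40,endpoint=False); C=np.c_[np.cos(a),np.sin(a)]
def hull(x,y,P,cam):
    pts=[np.r_[[x,y]+r*c,z] for r,z in((.02,0),(.02,.022),(.013,.046)) for c in C]
    return cv2.convexHull(np.float32([proj(cam,p,P) for p in pts]))
def cen(h): m=cv2.moments(h); return np.array([m["m10"],m["m01"]])/m["m00"]
for cam,P,R in(("wrist",P,R),("top",camera_params("top"),None)):
    if R is None: get_image("top"); R=silhouettes("cap","top")
    for r in R[:4]:
        m=r["mask"].astype(np.uint8); M=cv2.convexHull(cv2.findNonZero(m)); t=cen(M)
        g=at(cam,t,.02,P)[:2]; s=least_squares(lambda q:cen(hull(*q,P,cam))-t,g,diff_step=1e-4,x_scale=.1)
        img=s.x; h=hull(*s.x,P,cam)
        print(cam,round(r["p"],2),s.x.round(4),"area",cv2.contourArea(M),cv2.contourArea(h))
E
python3 fitcap.py; python3 go.py .532 -.332 .16 60
```

```text
wrist 0.97 [ 0.6101 -0.3668] area 971.0 1062.8012184172403
wrist 0.77 [ 0.5315 -0.3392] area 942.5 1077.962008656119
wrist 0.72 [ 0.4433 -0.323 ] area 1090.0 1084.0050347920042
[ 0.534  -0.3242  0.1601] yaw 59.8 w 1.0 tilt [ 0.002  0.    -1.   ] shift [-0.0022 -0.0077  0.    ] wz -0.004 j [ 0.1   0.5   0.54  1.66 -0.29  1.06  1.77]
```

Emit:
jog_arm:
  motion:
    - [[-0.003, -0.012, 0.025, 0, 0, 0, -1], [-0.003, -0.012, 0.055, 0, 0, 0, -1], [-0.003, -0.012, 0.08, 0, 0, 0, -1], [-0.003, -0.012, 0.09, 0, 0, 0, -1], [-0.003, -0.012, 0.09, 0, 0, 0, -1], [-0.003, -0.012, 0.09, 0, 0, 0, -1]]

```text
clock: 9.88
position: [0.5301, -0.337, 0.0698]
ee_rot: [0.821, 3.032, 0.0]
force: [-0.2, -0.5, 0.3]
width: 0.999
gripper_force: 0.0
```

```bash
python3 fitcap.py; python3 go.py .531 -.336 .07 60; python3 - <<'E'
from h import *
i=get_image("wrist")
cv2.imwrite("pics/w6.png",cv2.resize(i[100:300,130:390,::-1],(520,400),interpolation=cv2.INTER_CUBIC))
E
```

```text
wrist 0.76 [ 0.5313 -0.3394] area 1965.5 2060.3832107899943
wrist 0.65 [ 0.4429 -0.3228] area 1940.0 2039.7232211018563
wrist 0.58 [ 0.6096 -0.3657] area 1552.0 1868.8482743301429
top 0.58 [ 0.4446 -0.3203] area 212.5 232.4564466320444
top 0.53 [ 0.5323 -0.3379] area 157.0 228.4438635618426
[ 0.5305 -0.3378  0.0707] yaw 59.7 w 1.0 tilt [ 0.002 -0.001 -1.   ] shift [0.0005 0.0018 0.0007] wz -0.006 j [ 0.15  0.6   0.5   1.74 -0.35  0.89  1.84]
```

View pics/w6.png

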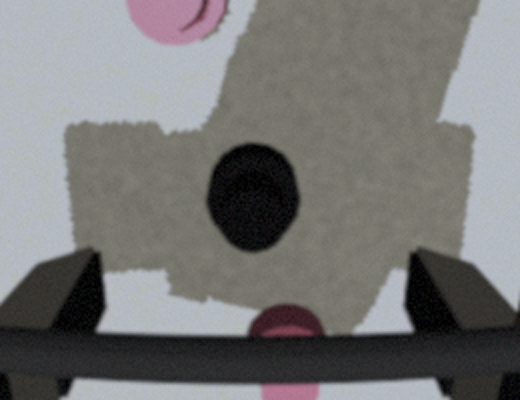

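Emit:
jog_arm:
  motion:
    - [[-0.001, 0, 0.025, 0, 0, 0, -1], [-0.001, 0, 0.045, 0, 0, 0, -1], [-0.001, 0, 0.055, 0, 0, 0, -1], [-0.001, 0, 0.06, 0, 0, 0, -1], [-0.001, 0, 0.06, 0, 0, 0, -1]]

```text
clock: 10.55
position: [0.53, -0.3377, 0.0085]
ee_rot: [-0.822, -3.031, -0.0]
force: [-0.2, 0.4, 0.7]
width: 1.001
gripper_force: 0.0
```

Emit:
jog_arm:
  motion:
    - [[0, 0, 0.004, 0, 0, 0, -1], [0, 0, 0.008, 0, 0, 0, -1], [0, 0, 0.01, 0, 0, 0, -1], [0, 0, 0.01, 0, 0, 0, -1]]

```text
clock: 10.88
position: [0.5304, -0.3378, -0.001]
ee_rot: [0.822, 3.032, 0.0]
force: [-0.7, -0.4, -0.1]
width: 0.999
gripper_force: 0.0
```

Emit:
jog_arm:
  motion:
    - [[0, 0, 0, 0, 0, 0, 0.2], [0, 0, 0, 0, 0, 0, 1], [0, 0, 0, 0, 0, 0, 1], [0, 0, 0, 0, 0, 0, 1], [0, 0, 0, 0, 0, 0, 1], [0, 0, 0, 0, 0, 0, 1], [0, 0, 0, 0, 0, 0, 1], [0, 0, 0, 0, 0, 0, 1], [0, 0, 0, 0, 0, 0, 1], [0, 0, 0, 0, 0, 0, 1]]
  force: 40

```text
clock: 11.72
position: [0.5303, -0.3378, -0.001]
ee_rot: [0.822, 3.032, 0.0]
force: [1.1, 0.5, 0.2]
width: 0.328
gripper_force: 0.0
```

Emit:
jog_arm:
  motion:
    - [[0, 0, 0, 0, 0, 0, 1], [0, 0, 0, 0, 0, 0, 1], [0, 0, 0, 0, 0, 0, 1], [0, 0, 0, 0, 0, 0, 1]]

```text
clock: 12.05
position: [0.5303, -0.3379, -0.001]
ee_rot: [-0.822, -3.032, 0.0]
force: [-0.5, -0.7, -0.6]
width: 0.273
gripper_force: 40.0
```

Emit:
jog_arm:
  motion:
    - [[0, 0, -0.02, 0, 0, 0, 1], [0, 0, -0.055, 0, 0, 0, 1], [0, 0, -0.095, 0, 0, 0, 1], [0.008, 0.013, -0.13, 0, 0, 0.06, 1], [0.022, 0.038, -0.155, 0, 0, 0.12, 1], [0.038, 0.066, -0.165, 0, 0, 0.18, 1], [0.055, 0.097, -0.165, 0, 0, 0.24, 1], [0.073, 0.128, -0.165, 0, 0, 0.3, 1], [0.091, 0.16, -0.165, 0, 0, 0.36, 1], [0.11, 0.192, -0.165, 0, 0, 0.42, 1]]

```text
clock: 12.88
position: [0.5321, -0.115, 0.1642]
ee_rot: [1.441, 2.792, 0.001]
force: [0.7, 0.8, -0.2]
width: 0.271
gripper_force: 40.0
```

```bash
python3 go.py .5325 .060 .165 30
```

```text
[ 0.5321 -0.115   0.1642] yaw 35.4 w 0.27 tilt [ 0.  0. -1.] shift [ 0.1424  0.1017 -0.0008] wz 0.094 j [-0.38  0.38  0.67  1.86 -0.28  1.    1.02]
```

Emit:
jog_arm:
  motion:
    - [[0.028, 0.02, 0, 0, 0, 0.06, 1], [0.056, 0.04, 0, 0, 0, 0.09, 1], [0.084, 0.06, 0, 0, 0, 0.09, 1], [0.112, 0.08, 0, 0, 0, 0.09, 1], [0.138, 0.098, 0, 0, 0, 0.09, 1], [0.138, 0.098, 0, 0, 0, 0.09, 1], [0.138, 0.098, 0, 0, 0, 0.09, 1], [0.138, 0.098, 0, 0, 0, 0.09, 1]]

```text
clock: 13.55
position: [0.5316, 0.0522, 0.164]
ee_rot: [1.56, 2.727, -0.0]
force: [-0.1, -0.7, -0.3]
width: 0.269
gripper_force: 40.0
```

```bash
python3 - <<'E'
from h import *
P=camera_params("wrist");np.save("P7.npy",P,allow_pickle=True)
i=get_image("wrist")
cv2.imwrite("pics/w7.png",cv2.resize(i[40:340,60:460,::-1],(800,600),interpolation=cv2.INTER_CUBIC))
o=observe()["position"];print(o)
f=lambda X:((proj("wrist",X,P)-[60,40])*2).round(1)
print("stud",f((.5325,.109,.1115)),"captop",f(o+[0,0,.001+.046]),"skirt rim",f(o+[0,0,.023]),"foot",f(o+[0,0,.001]))
E
python3 go.py .5325 .109 .165 30
```

```text
[0.53169855 0.05145263 0.16409578]
stud [467.8 200.1] captop [394.4 436.2] skirt rim [394.3 396.2] foot [394.2 366.9]
[0.5317 0.0515 0.1641] yaw 30.4 w 0.27 tilt [ 0. -0. -1.] shift [ 0.0492  0.0298 -0.0009] wz 0.006 j [-0.7   0.36  0.67  1.88 -0.26  0.99  0.62]
```

View pics/w7.png

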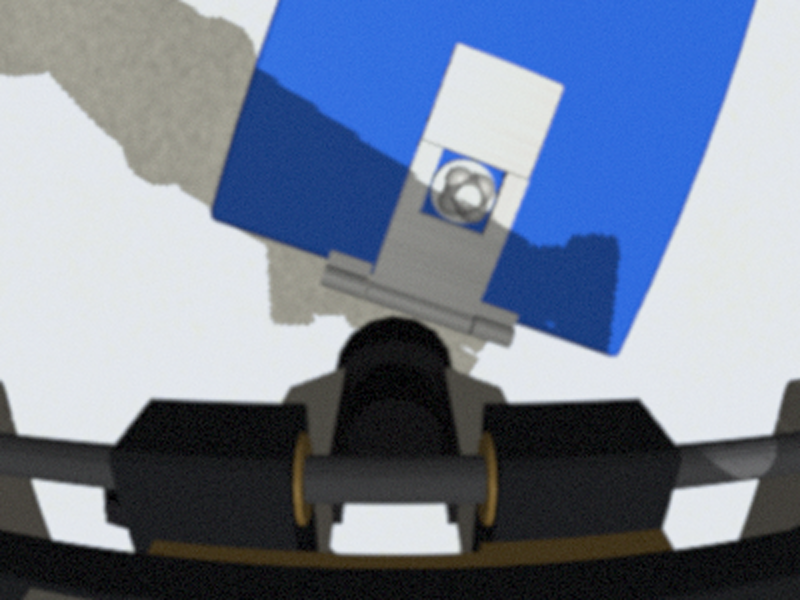

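The hasp is flat, with the stud's top at (467,193). The cap hangs in the fingers with its skirt spanning columns 338–450 and its front edge at row 317.

```bash
python3 - <<'E'
from h import *
P=np.load("P7.npy",allow_pickle=True).item(); o=np.array([.5316,.052,.164]);R=toolrot().as_matrix()
g=lambda p:np.array(p)/2+[60,40]
print("stud top",at("wrist",g((467.5,193.5)),.1115,P),"balls level",at("wrist",g((463.5,192.5)),.101,P))
f=lambda X:((proj("wrist",X,P)-[60,40])*2).round(1)
for dx in(-.002,0,.002,.004): print(dx,[f(o+R@np.array([dx+.02,0,0])+[0,0,z]) for z in(.001,.023)], [f(o+R@np.array([dx,s*.02,0])+[0,0,.023])[0] for s in(-1,1)])
E
```

```text
stud top [0.53095289 0.11123922 0.1115    ] balls level [0.5310864  0.11023351 0.101     ]
-0.002 [array([394.9, 315.3]), array([395. , 339.7])] [np.float64(329.8), np.float64(460.0)]
0 [array([394.9, 309.5]), array([395.1, 333.3])] [np.float64(329.6), np.float64(460.3)]
0.002 [array([394.9, 303.7]), array([395.1, 326.9])] [np.float64(329.3), np.float64(460.6)]
0.004 [array([394.9, 297.8]), array([395.1, 320.4])] [np.float64(329.0), np.float64(460.8)]
```

Emit:
jog_arm:
  motion:
    - [[0.02, 0.011, 0, 0, 0, 0, 1], [0.04, 0.022, 0, 0, 0, 0, 1], [0.0525, 0.03, 0, 0, 0, 0, 1], [0.0525, 0.03, 0.02, 0, 0, 0, 1], [0.0525, 0.03, 0.036, 0, 0, 0, 1], [0.0525, 0.03, 0.044, 0, 0, 0, 1], [0.0525, 0.03, 0.044, 0, 0, 0, 1], [0.0525, 0.03, 0.044, 0, 0, 0, 1]]

```text
clock: 14.27
position: [0.5311, 0.1118, 0.1202]
ee_rot: [-1.563, -2.725, 0.001]
force: [0.3, -0.3, 0.1]
width: 0.269
gripper_force: 40.0
```

Emit:
jog_arm:
  motion:
    - [[0, 0, 0.003, 0, 0, 0, 1], [0, 0, 0.006, 0, 0, 0, 1], [0, 0, 0.009, 0, 0, 0, 1], [0, 0, 0.011, 0, 0, 0, 1], [0, 0, 0.011, 0, 0, 0, 1]]

```text
clock: 14.68
position: [0.5308, 0.1132, 0.1087]
ee_rot: [-1.56, -2.727, 0.0]
force: [-0.6, 0.4, -0.4]
width: 0.276
gripper_force: 40.0
```

Emit:
jog_arm:
  motion:
    - [[0, 0, 0.002, 0, 0, 0, 1], [0, 0, 0.003, 0, 0, 0, 1], [0, 0, 0.003, 0, 0, 0, 1], [0, 0, 0.003, 0, 0, 0, 1]]

```text
clock: 15.02
position: [0.5311, 0.1129, 0.1061]
ee_rot: [1.56, 2.726, -0.0]
force: [-0.2, -0.5, 0.7]
width: 0.274
gripper_force: 40.0
```

Emit:
jog_arm:
  motion:
    - [[0, 0, 0.001, 0, 0, 0, 1], [0, 0, 0.002, 0, 0, 0, 1], [0, 0, 0.003, 0, 0, 0, 1], [0, 0, 0.003, 0, 0, 0, 1]]

```text
clock: 15.35
position: [0.5318, 0.113, 0.1037]
ee_rot: [1.56, 2.725, 0.002]
force: [-0.8, -1.5, 5.9]
width: 0.272
gripper_force: 40.0
```

Emit:
jog_arm:
  motion:
    - [[-0.001, -0.0005, 0.001, 0, 0, 0, 1], [-0.001, -0.0005, 0.002, 0, 0, 0, 1], [-0.001, -0.0005, 0.002, 0, 0, 0, 1]]

```text
clock: 15.6
position: [0.5314, 0.1122, 0.1011]
ee_rot: [1.56, 2.727, 0.001]
force: [0.6, 0.2, -0.3]
width: 0.272
gripper_force: 40.0
```

Emit:
jog_arm:
  motion:
    - [[0, 0, 0.001, 0, 0, 0, 1], [0, 0, 0.002, 0, 0, 0, 1], [0, 0, 0.003, 0, 0, 0, 1], [0, 0, 0.003, 0, 0, 0, 1]]

```text
clock: 15.93
position: [0.5307, 0.1121, 0.0973]
ee_rot: [-1.56, -2.727, 0.001]
force: [2.5, 0.7, -8.3]
width: 0.269
gripper_force: 40.0
```

Emit:
jog_arm:
  motion:
    - [[0, 0, 0.001, 0, 0, 0, 1], [0, 0, 0.002, 0, 0, 0, 1], [0, 0, 0.003, 0, 0, 0, 1], [0, 0, 0.003, 0, 0, 0, 1]]

```text
clock: 16.27
position: [0.531, 0.112, 0.0949]
ee_rot: [-1.56, -2.727, 0.0]
force: [-0.1, -0.2, -1.2]
width: 0.275
gripper_force: 40.0
```

Emit:
jog_arm:
  motion:
    - [[0, 0, 0.001, 0, 0, 0, 1], [0, 0, 0.002, 0, 0, 0, 1], [0, 0, 0.003, 0, 0, 0, 1], [0, 0, 0.003, 0, 0, 0, 1]]

```text
clock: 16.6
position: [0.5313, 0.1121, 0.0931]
ee_rot: [-1.56, -2.727, -0.002]
force: [-4.5, -0.5, 12.8]
width: 0.274
gripper_force: 40.0
```

Emit:
jog_arm:
  motion:
    - [[0, 0, 0.001, 0, 0, 0, 1], [0, 0, 0.0015, 0, 0, 0, 1], [0, 0, 0.0015, 0, 0, 0, 1], [0, 0, 0.0015, 0, 0, 0, 1], [0, 0, 0.0015, 0, 0, 0, 1], [0, 0, 0.0015, 0, 0, 0, 1]]

```text
clock: 17.1
position: [0.5315, 0.1122, 0.0928]
ee_rot: [-1.561, -2.726, -0.004]
force: [-9.8, -0.8, 28.8]
width: 0.272
gripper_force: 40.1
```

```bash
python3 - <<'E'
from h import *
i=get_image("wrist")[120:330,130:390];j=get_image("scene")[110:200,255:365]
a=cv2.resize(i[:,:,::-1],(400,323),interpolation=cv2.INTER_CUBIC);b=cv2.resize(j[:,:,::-1],(400,327),interpolation=cv2.INTER_CUBIC)
c=np.zeros((330,800,3),np.uint8);c[:323,:400]=a;c[:327,400:]=b
cv2.imwrite("pics/m8.png",c)
o=observe();print(o["clock"],o["position"],o["force"],o["gripper_force"],o["width"])
E
```

```text
17.2 [0.53149066 0.11214914 0.09279421] [-10.21190862   0.09868071  29.35021119] 40.05429446697235 0.27216612247956185
```

View pics/m8.png

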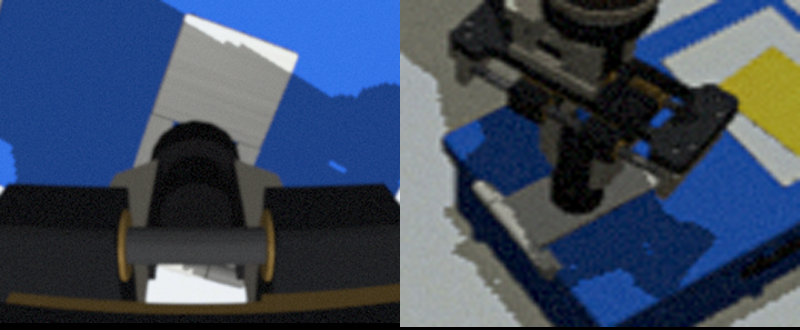

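The cap sits flat on the hasp over the eye, with steady readings of 29 N down and 40 N grip after the click, so I'm handing in.

```bash
python3 -c "
from cell import *
print(sign_off())"
```

```text
the job is handed in; nothing more can be done
None
```

The hasp is closed over the stud, the cap clicked home on it, and I handed the job in with the gripper still pressing the cap down at about 29 N; sign-off returned no verdict.

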